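# Line up the welded bird family by size on its perch

## Task

Get the bird sculpture ready for tacking: stand the four loose steel birds on the four soapstone crosses on the beam, one on each cross, in order of size with the largest next to the mother bird, stepping down to the smallest by the clamp. Centre each bird's base on its cross, upright and looking the same way as the mother, and do not knock any bird over on the way.

Things in the scene. Friction and masses are not known exactly. Their poses are not given: they have to be found in the camera images.
- bird_a: The smallest loose steel bird, 57 mm tall, 68 from beak to tail: round pipe body 26 mm thick along x, ball head and beak at +x, tail at -x, rod legs, base plate 36 x 30 x 5. Origin: centre of the base's underside; x where it looks, y to its left, z up. Body axis 34 mm above the origin, straight for 12 mm either way in x: grip there from above across y; head top 23 mm above the axis.
- bird_b: The second smallest loose steel bird, 69 mm tall, 83 from beak to tail: round pipe body 32 mm thick along x, ball head and beak at +x, tail at -x, rod legs, base plate 45 x 37 x 5. Origin: centre of the base's underside; x where it looks, y to its left, z up. Body axis 40 mm above the origin, straight for 14 mm either way in x: grip there from above across y; head top 29 mm above the axis.
- bird_c: The second largest loose steel bird, 83 mm tall, 101 from beak to tail: round pipe body 39 mm thick along x, ball head and beak at +x, tail at -x, rod legs, base plate 55 x 45 x 5. Origin: centre of the base's underside; x where it looks, y to its left, z up. Body axis 48 mm above the origin, straight for 18 mm either way in x: grip there from above across y; head top 35 mm above the axis.
- bird_d: The largest loose steel bird, 97 mm tall, 120 from beak to tail: round pipe body 46 mm thick along x, ball head and beak at +x, tail at -x, rod legs, base plate 64 x 53 x 5. Origin: centre of the base's underside; x where it looks, y to its left, z up. Body axis 56 mm above the origin, straight for 21 mm either way in x: grip there from above across y; head top 41 mm above the axis.
- mark_1: White soapstone cross, 76 x 56 mm, number 1 of four on top of the beam, counted from the beam's +y end (the robot's left); crosses are 85 mm apart. Origin: its centre, on the beam's top face; x across the beam (away from the robot), y along it, z up. The beam: fixed rust-brown steel box section 80 wide, 40 high, 560 long, flat on the bench.
- mark_2: White soapstone cross, 76 x 56 mm, number 2 of four on top of the beam, counted from the beam's +y end (the robot's left); crosses are 85 mm apart. Origin: its centre, on the beam's top face; x across the beam (away from the robot), y along it, z up. The beam's top is 40 mm above the bench.
- mark_3: White soapstone cross, 76 x 56 mm, number 3 of four on top of the beam, counted from the beam's +y end (the robot's left); crosses are 85 mm apart. Origin: its centre, on the beam's top face; x across the beam (away from the robot), y along it, z up. The beam's top is 40 mm above the bench.
- mark_4: White soapstone cross, 76 x 56 mm, number 4 of four on top of the beam, counted from the beam's +y end (the robot's left); crosses are 85 mm apart. Origin: its centre, on the beam's top face; x across the beam (away from the robot), y along it, z up. The beam: fixed rust-brown steel box section 80 wide, 40 high, 560 long, flat on the bench.
- mother: The mother bird, like the young ones but 125 mm tall, body 60 thick, base 84 x 69; fixed on the beam's top at one end, 95 mm beyond mark_1 or mark_4. At the other end, 95 mm beyond the last cross, a red screw clamp, 108 mm above the beam. Origin: centre of her base's underside, on the beam's top; x where she looks (across the beam), y to her left, z up.
There are look-alikes about, which are no part of the job. Leave any green look-alike of the bird_b alone.

How it is judged:
By the outcome, as a careful person would: the job done as asked, in the order asked, and still so for the second after the job is handed in, with the robot touching nothing.
It also fails if it takes over 109 s, if anything falls off the work surface, if the arm or the gripper's body presses on something with over 40 N, if the wrist force passes 120 N, or if a joint passes its speed limit or range.

## Robot

A 6-joint arm with a two-finger parallel gripper is mounted at the origin on the work surface. World frame = base frame: x ahead of the robot, y to its left, z up, the work surface at z = 0. Lengths are in m, angles in rad, forces in N, time in s.
With the tool pointing down it reaches from about 0.35 to 0.8 m from the base axis. Payload 7.3 kg.
Tool frame: the origin (TCP) lies midway between the tips of the shut fingers; the grasp point (between the pads) lies 19 mm behind it; z points along the fingers, y is the line along which they close (so a half turn about z gives the same grasp; the last joint's range is limited). The gripper opens to 85 mm and grips with 20 to 120 N. Pads are 22 mm wide; open, the fingers measure 114 mm over their backs; the gripper's body (76 mm by 85 mm) begins 54 mm behind the grasp point. The pads swing forward as they close: fully open they stand 13 mm farther back than shut.
Start: joints at [-1.304, 0.342, 1.524, -0, 1.275, -0.146], TCP at [0.211, -0.481, 0.196] pointing down, gripper open.
Joint ranges: [-2.53, 2.53], [-0.77, 2.02], [0.04, 2.7], [-1, 4.14], [0.28, 2.66], [-3.11, 3.11]. Speed limits (rad/s): [2.57, 2.57, 3.14, 3.14, 3.14, 3.14].

## Interface

Orientations are given as a rotation vector (axis times angle).
In Python, from rig import sensors, eyes, ticket gives the robot as it stands. The module is installed in compiled form; this text tells all that it offers.
- The arm moves only by the tool send_rows, never from a script. Its argument "increments" is text: rows parted by semicolons, each of 6 numbers parted by spaces: the shift along the tool's x, y, z in cm, then the turn, a rotation vector about the tool's x, y, z in degrees. A call has 1 to 10 rows; each row is the pose to reach, as a shift and turn from the pose commanded when the call began, along the tool's axes at that moment; what a row does not reach only later rows make up. A row lasts 1/8 s, in which the tool goes at most 62.5 mm and 10.7 degrees, less where a joint would pass 70% of its speed; a pose out of reach is approached as far as the arm can. A call with a gripper value outside its range is refused whole. "hand" is the finger opening in cm, from 0 to 8.54, set as the call begins (left out, the last holds). The fingers move at their own pace and stop on an object; "squeeze" is the grip in N (left out, the last holds). Time passes only in rows, so rows that repeat a pose let the fingers close. It gives the time, the measured TCP pose, the force, the opening and the grip force at its end, in the units of the state.
- sensors.get_state(): the state, without advancing time (a new reading comes with each control period).
- eyes.capture(name): name is "scene" or "top" or "wrist"; returns a dict with "image" (480x640x3 uint8, blue, green, red), "depth" (480x640 float32, m along the optical axis (not along the pixel's ray), 0 where there is no reading), "camera_matrix" (3x3 intrinsics, pixels), "R" (3x3) and "t" (3): a world point X has camera coordinates R X + t. Camera axes: x right, y down, z forward; pixel columns grow to the right and rows downward; lengths in m; the calibration is good to about 2 mm. A picture is of the moment at which its call begins.
- ticket.sign_off(): hands the job in; it is judged then, once.
The state is a dict: "clock": time; "q": joint angles; "joint_vel": joint speeds; "effort": joint torques, N m; "ee_pos": TCP position; "eef_rot": TCP orientation; "contact_force": force on the tool from outside, world axes, zero at the start; "torque": the same for the moment, N m; "finger_gap": opening from 0.0 (shut) to 1.0 (fully open); "grip_force": force on a finger pad.
Only numpy, scipy, OpenCV 4.12 (cv2) and the standard library are available. Lean on these libraries where they do the work, as an engineer would, in place of code of your own. Each camera call takes 0.05 s, during which the arm holds its last target. There are 200 camera calls.

## Working session

There is one attempt and no reset: what is moved stays moved. The work goes in short steps, Python scripts to look and compute and a tool call to move; the robot and the scene stay as the last step left them, time stands still between calls to the robot, and variables do not carry over. Pictures are saved under pics/ and viewed, at most 14 in all, crops included, and the job is handed in when it is done.

Besides the shell and the picture viewer there is one more tool, called after "Emit:" as name(argument=value, ...) on one line, values as JSON. send_rows: Moves the arm, as the interface text tells. Its arguments: {"type":"object","properties":{"increments":{"type":"string"},"hand":{"type":"number"},"squeeze":{"type":"number"}},"required":["increments"]}

```bash
mkdir -p pics; python3 - <<'E'
from rig import sensors, eyes
import cv2, numpy as np, pickle
s=sensors.get_state(); print({k:np.round(v,3) for k,v in s.items()})
for n in ["scene","top"]:
    c=eyes.capture(n); cv2.imwrite(f"pics/{n}0.png",c["image"]); pickle.dump(c,open(f"{n}.pkl","wb"))
    print(n,c["camera_matrix"].round(1).tolist(),(-c["R"].T@c["t"]).round(3),c["R"].round(3).tolist())
E
```

```text
{'clock': np.float64(0.0), 'q': array([-1.304,  0.343,  1.525, -0.   ,  1.275, -0.146]), 'joint_vel': array([-0.001, -0.   , -0.001,  0.   ,  0.001,  0.   ]), 'effort': array([ 1.0000e-03, -4.3368e+01, -2.4601e+01, -0.0000e+00,  8.0000e-03,
        0.0000e+00]), 'ee_pos': array([ 0.211, -0.48 ,  0.195]), 'eef_rot': array([-3.073, -0.644,  0.   ]), 'contact_force': array([-0.221, -0.429, -0.312]), 'torque': array([-0.023,  0.009,  0.001]), 'grip_force': np.float64(0.0), 'finger_gap': np.float64(0.999)}
scene [[570.3, 0.0, 310.3], [0.0, 570.3, 236.4], [0.0, 0.0, 1.0]] [ 1.563 -0.599  0.819] [[0.439, 0.898, 0.014], [0.499, -0.231, -0.835], [-0.747, 0.374, -0.55]]
top [[447.0, 0.0, 320.4], [0.0, 447.0, 234.8], [0.0, 0.0, 1.0]] [ 0.332 -0.062  0.907] [[-0.029, -1.0, -0.007], [-0.969, 0.03, -0.247], [0.247, -0.0, -0.969]]
```

View pics/scene0.png

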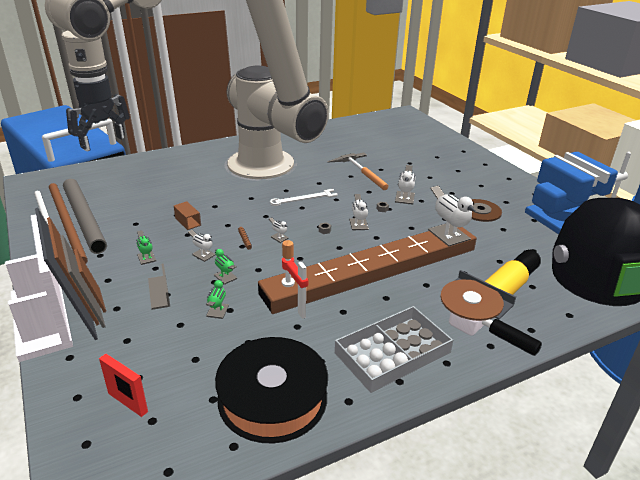

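View pics/top0.png

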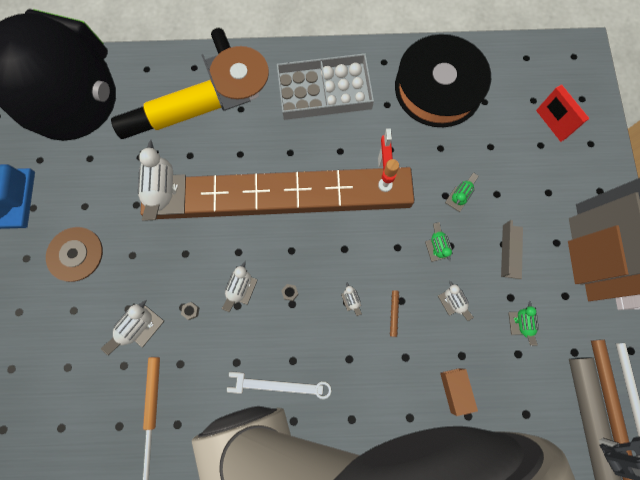

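Top view: mother at (155,183), looking up the image (+x). Crosses run left to right at about x = 215, 257, 298 and 340 on row 190, and the clamp is at (388,170). The steel birds are at (130,325) for d, (238,285) for c, (350,298) for a and (456,298) for b. Three green look-alikes stay put. Next I'll measure with the depth data.

```bash
cat > h.py <<'E'
import numpy as np, cv2, pickle
def cloud(c):
    K,R,t=c["camera_matrix"],c["R"],c["t"]; d=c["depth"].astype(float)
    v,u=np.mgrid[:480,:640]; p=np.stack([(u-K[0,2])/K[0,0]*d,(v-K[1,2])/K[1,1]*d,d],-1)
    w=(p-t)@R; w[d==0]=np.nan; return w
def ray(c,uv,z):
    K,R,t=c["camera_matrix"],c["R"],c["t"]; o=-R.T@t
    d=np.c_[(np.atleast_2d(uv)-K[[0,1],2])/K[[0,1],[0,1]],np.ones(len(np.atleast_2d(uv)))]@R
    return o+d*((z-o[2])/d[:,2])[:,None]
E
python3 - <<'E'
from h import *
T=pickle.load(open("top.pkl","rb"));S=pickle.load(open("scene.pkl","rb"))
W=cloud(T);V=cloud(S)
# bench noise
print("bench z",np.nanmean(W[330:345,280:330,2]),np.nanstd(W[330:345,280:330,2]), "beam",np.nanmean(W[195:203,222:245,2]))
hsv=cv2.cvtColor(T["image"],cv2.COLOR_BGR2HSV)
m=((hsv[...,2]>170)&(hsv[...,1]<70)).astype(np.uint8)
roi=np.zeros_like(m); roi[165:215,195:360]=1
n,l,st,ce=cv2.connectedComponentsWithStats(m*roi)
for i in range(1,n):
    if st[i,4]>30:
        x,y,w,h,a=st[i]; print("cross",ce[i].round(1),(x+w/2-.5,y+h/2-.5),w,h,ray(T,(x+w/2-.5,y+h/2-.5),.04).round(4),ray(T,ce[i],.04).round(4))
for n,(x0,y0,x1,y1) in dict(d=(98,295,168,358),c=(218,258,262,314),a=(338,278,366,318),b=(438,278,478,322)).items():
    A=W[y0:y1,x0:x1].reshape(-1,3)
    lo,hi=np.nanmin(A,0)[:2]-.01,np.nanmax(A,0)[:2]+.01
    B=V.reshape(-1,3); B=B[(np.isfinite(B).all(1))&(B[:,:2]>lo).all(1)&(B[:,:2]<hi).all(1)&(B[:,2]<.12)]
    for nm,P in (("top",A),("scn",B)):
        P=P[np.isfinite(P).all(1)]
        o=P[P[:,2]>.012]
        print(n,nm,"zmax",o[:,2].max().round(4),"bird n",len(o),o[:,:2].mean(0).round(4),cv2.minAreaRect(o[:,:2].astype(np.float32)*1000))
        q=P[(P[:,2]>.003)&(P[:,2]<.008)]
        print("   plate",len(q),cv2.minAreaRect(q[:,:2].astype(np.float32)*1000))
im=T["image"]
crops=[cv2.resize(im[y-32:y+33,x-32:x+33],(390,290),interpolation=cv2.INTER_CUBIC) for x,y in((130,325),(238,285),(350,298),(456,298))]
cv2.imwrite("pics/crops.png",np.vstack([np.hstack(crops[:2]),np.hstack(crops[2:])]))
E
```

```text
bench z 0.0008729116789331183 0.0015405395118085025 beam 0.040824583247086946
cross [338.7 187.2] (np.float64(338.5), np.float64(187.5)) 28 36 [[ 0.6518 -0.1021  0.04  ]] [[ 0.6525 -0.1025  0.04  ]]
cross [255.4 190.6] (np.float64(255.5), np.float64(190.5)) 28 36 [[0.6507 0.0686 0.04  ]] [[0.6504 0.0689 0.04  ]]
cross [297.1 189. ] (np.float64(297.5), np.float64(189.0)) 28 35 [[ 0.6512 -0.0177  0.04  ]] [[ 0.6513 -0.0168  0.04  ]]
cross [214.1 192.6] (np.float64(214.5), np.float64(192.5)) 28 36 [[0.649  0.1529 0.04  ]] [[0.6489 0.1537 0.04  ]]
d top zmax 0.0993 bird n 1233 [0.3806 0.2934] ((375.5923156738281, 301.3591003417969), (104.81458282470703, 83.1361312866211), 2.9247066974639893)
   plate 599 ((389.12939453125, 317.87005615234375), (124.27767944335938, 141.26260375976562), 1.8996700048446655)
d scn zmax 0.0993 bird n 388 [0.3911 0.2843] ((367.7561950683594, 299.9034118652344), (111.97684478759766, 86.55255889892578), 4.872379779815674)
   plate 409 ((387.67474365234375, 318.51324462890625), (165.1025848388672, 144.66368103027344), 89.48544311523438)
c top zmax 0.0872 bird n 7
[... 861 characters left out ...]
8575592041016, 22.799074172973633), 20.16115951538086)
   plate 151 ((429.7805480957031, -122.36005401611328), (97.81571197509766, 75.75804138183594), 0.27248212695121765)
b top zmax 0.0728 bird n 544 [ 0.4127 -0.3182] ((414.0459899902344, -320.2679748535156), (81.14495086669922, 31.977407455444336), 23.65858268737793)
   plate 238 ((420.19061279296875, -333.4574890136719), (79.70672607421875, 88.22344207763672), 85.26731872558594)
b scn zmax 0.0716 bird n 300 [ 0.4234 -0.3229] ((413.50750732421875, -325.7758483886719), (78.4723129272461, 28.873577117919922), 23.453746795654297)
   plate 199 ((420.4969482421875, -336.61639404296875), (101.65711212158203, 104.65328979492188), 87.587158203125)
```

View pics/crops.png

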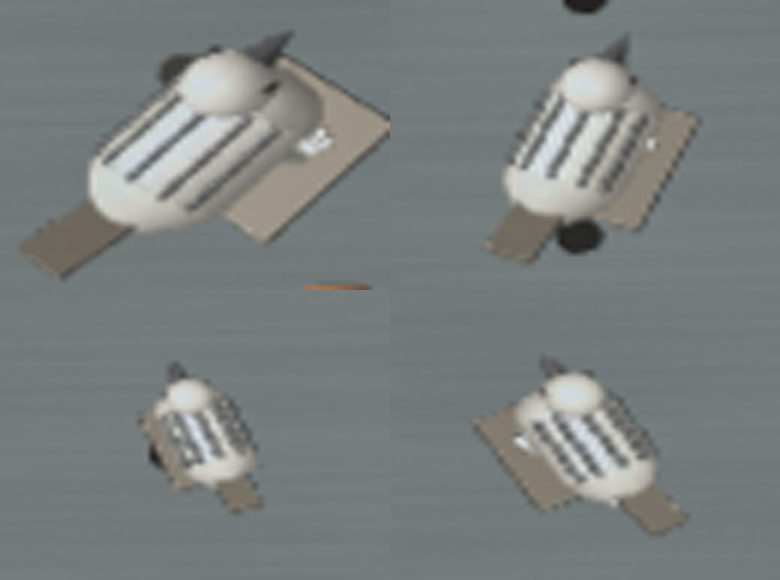

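Crops confirm each bird's heading and plate: d and c look up-right, a and b look up-left, and each plate shows on the side facing the camera. Now a cylinder fit for the yaw and axis, and plate edges for the base centres.

```bash
cat > fit.py <<'E'
from h import *
from scipy.optimize import least_squares
DIM=dict(a=(.034,.013,.012,.036,.030),b=(.040,.016,.014,.045,.037),c=(.048,.0195,.018,.055,.045),d=(.056,.023,.021,.064,.053))
G=dict(d=(.378,.297,-45),c=(.452,.100,-25),a=(.422,-.120,18),b=(.414,-.321,25))
def fit(n,T,S,g,z0=0.,zb=.001):
    h,r,L,bl,bw=DIM[n]; x,y,yaw=g[0],g[1],np.deg2rad(g[2])
    P=[]
    for c in (T,S):
        w=cloud(c).reshape(-1,3); k=np.isfinite(w).all(1); k[k]=np.hypot(w[k,0]-x,w[k,1]-y)<.09; P.append(w[k]-[0,0,zb])
    P=np.vstack(P)
    def rt(p,Q): 
        e=np.array([np.cos(p[2]),np.sin(p[2])]); q=Q[:,:2]-p[:2]; return q@e, q@[-e[1],e[0]]
    p=np.array([x,y,yaw])
    for _ in range(6):
        u,v=rt(p,P); dz=P[:,2]-z0-h
        k=(abs(u)<L*1.0)&(abs(np.hypot(v,dz)-r)<.006)&(dz>-.3*r)
        Q=P[k]
        f=lambda s:(lambda uv:np.hypot(uv[1],Q[:,2]-z0-h)-r)(rt([p[0]-s[0]*np.sin(p[2]),p[1]+s[0]*np.cos(p[2]),p[2]+s[1]],Q))
        o=least_squares(f,[0,0],loss="soft_l1",f_scale=.0015); s=o.x
        p=np.array([p[0]-s[0]*np.sin(p[2]),p[1]+s[0]*np.cos(p[2]),p[2]+s[1]])
    # plate pixels from the top view
    w=cloud(T); hsv=cv2.cvtColor(T["image"],cv2.COLOR_BGR2HSV)
    m=(hsv[...,0]<30)&(hsv[...,1]>25)&(hsv[...,1]<120)&(abs(w[...,2]-z0-.004)<.009)
    vv,uu=np.nonzero(m); X=ray(T,np.c_[uu,vv],z0+.005); X=X[np.hypot(*(X[:,:2]-p[:2]).T)<.07]
    u,v=rt(p,X); kk=(abs(v)<bw*.7)&(abs(u)<bl); u,v=u[kk],v[kk]
    lo,hi=np.percentile(u,[1,99]); vl,vh=np.percentile(v,[1,99])
    uc=(lo+hi)/2
    e=np.array([np.cos(p[2]),np.sin(p[2])])
    print(n,"res",np.sqrt(np.mean(o.fun**2)).round(4),"n",k.sum(),"yaw",np.rad2deg(p[2]).round(1),"plate u",(lo*1e3).round(1),(hi*1e3).round(1),"of",bl*500,"v",(vl*1e3).round(1),(vh*1e3).round(1),"of",bw*500,"npx",len(u))
    c=p[:2]+uc*e; print("   centre",c.round(4)); return c,p[2]
E
python3 - <<'E'
from fit import *
T=pickle.load(open("top.pkl","rb"));S=pickle.load(open("scene.pkl","rb"))
for n in "dcab": fit(n,T,S,G[n])
# mother
DIM["m"]=(.0725,.030,.027,.084,.069)
fit("m",T,S,(.65,.248,0),.04)
E
```

```text
d res 0.0016 n 642 yaw -40.5 plate u -23.2 38.7 of 32.0 v -26.8 21.3 of 26.5 npx 337
   centre [0.3875 0.2956]
c res 0.0017 n 458 yaw -22.7 plate u -22.6 28.9 of 27.5 v -22.2 -9.0 of 22.5 npx 153
   centre [0.4558 0.1006]
a res 0.0018 n 228 yaw 18.8 plate u -13.1 19.9 of 18.0 v -4.3 16.4 of 15.0 npx 42
   centre [ 0.4253 -0.1192]
b res 0.0017 n 358 yaw 23.7 plate u -17.7 23.9 of 22.5 v 4.8 18.5 of 18.5 npx 124
   centre [ 0.4168 -0.3196]
m res 0.0018 n 1225 yaw 0.9 plate u -45.2 37.4 of 42.0 v -35.8 22.4 of 34.5 npx 589
   centre [0.6461 0.2481]
```

```bash
cat > go.py <<'E'
import sys,numpy as np
from rig import sensors
from scipy.spatial.transform import Rotation as Ro
def go(*T):
    s=sensors.get_state(); R=Ro.from_rotvec(s["eef_rot"]); p=s["ee_pos"]
    X=R.as_matrix()[:,0]; print("t",round(float(s["clock"]),2),"pos",p.round(4),"yaw",np.rad2deg(np.arctan2(X[1],X[0])).round(2),"F",s["contact_force"].round(1),"gap",round(float(s["finger_gap"]),3),"grip",round(float(s["grip_force"]),1))
    for x,y,z,w in T:
        G=Ro.from_euler("z",w,degrees=True)*Ro.from_euler("x",180,degrees=True)
        print((R.inv().apply(np.array([x,y,z])-p)*100).round(2),(R.inv()*G).as_rotvec(degrees=True).round(2))
if __name__=="__main__": go(*[tuple(map(float,a.split(","))) for a in sys.argv[1:]])
E
python3 go.py .45,-.1,.26,-10 .3875,.2956,.2,-40.5
```

```text
t 0.1 pos [ 0.2105 -0.4805  0.1955] yaw 23.65 F [ 0.2 -0.9  0.1] gap 1.0 grip 0.0
[ 37.2  -25.26  -6.41] [-8.000e-02  1.000e-02  3.365e+01]
[ 47.35 -63.99  -0.35] [-8.000e-02  3.000e-02  6.415e+01]
```

Emit:
send_rows(increments="4.6 -3.1 -6.4 0 0 5; 9.3 -6.3 -6.4 0 0 10; 13.9 -9.5 -6.4 0 0 15; 18.6 -12.6 -6.4 0 0 20; 23.2 -15.8 -6.4 0 0 25; 27.9 -19 -6.4 0 0 29; 32.5 -22.1 -6.4 0 0 34; 37.2 -25.3 -6.4 0 0 34; 38.5 -30 -5.5 0 0 40; 39.7 -35 -4.5 0 0 45", hand=7, squeeze=60)

```text
clock: 1.35
ee_pos: [0.4337, 0.0006, 0.2404]
eef_rot: [-3.086, 0.586, 0.001]
contact_force: [-0.7, 1.1, 0.1]
finger_gap: 0.819
grip_force: 0.0
```

```bash
python3 go.py .3875,.2956,.18,-40.5
```

```text
t 1.35 pos [0.4337 0.0006 0.2404] yaw -21.52 F [-0.7  1.1  0.1] gap 0.819 grip 0.0
[-15.11 -25.75   6.05] [1.000e-02 4.000e-02 1.898e+01]
```

Emit:
send_rows(increments="-3 -5.2 1.2 0 0 4; -6 -10.3 2.4 0 0 8; -9 -15.4 3.6 0 0 12; -12 -20.6 4.8 0 0 15; -15.1 -25.75 6.05 0 0 19; -15.1 -25.75 6.05 0 0 19; -15.1 -25.75 6.05 0 0 19")

```text
clock: 2.22
ee_pos: [0.3867, 0.2935, 0.1802]
eef_rot: [2.949, -1.081, -0.0]
contact_force: [0.2, -1.5, 0.1]
finger_gap: 0.822
grip_force: 0.0
```

```bash
python3 go.py .3875,.2956,.032,-40.5; python3 - <<'E'
from rig import eyes
import cv2,pickle
c=eyes.capture("wrist"); cv2.imwrite("pics/w1.png",c["image"]); pickle.dump(c,open("w1.pkl","wb"))
E
```

```text
t 2.23 pos [0.3867 0.2935 0.1802] yaw -40.27 F [ 0.2 -1.5  0.1] gap 0.822 grip 0.0
[-0.08 -0.23 14.82] [ 0.07 -0.01  0.23]
```

View pics/w1.png

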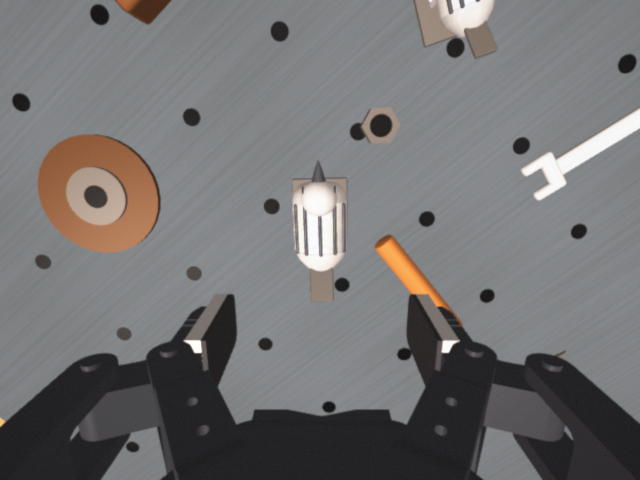

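Wrist view: bird d is centred between the fingers at column 320. The front corners of its plate are at about (292,178) and (347,178), and the hammer handle at (400,260) lies well below finger height. I'll check those corners by ray casting.

```bash
python3 - <<'E'
from h import *
c=pickle.load(open("w1.pkl","rb")); q=ray(c,[(292,178),(347,178)],.005); print(q.round(4))
e=q[1]-q[0]; print(np.linalg.norm(e)); yaw=np.arctan2(e[1],e[0])+np.pi/2; print(np.rad2deg(yaw), (q.mean(0)[:2]-.032*np.array([np.cos(yaw),np.sin(yaw)])).round(4))
E
```

```text
[[0.4275 0.2955 0.005 ]
 [0.3935 0.2553 0.005 ]]
0.05265006371483832
-40.25939775678858 [0.3861 0.2961]
```

Emit:
send_rows(increments="-0.1 -0.2 4 0 0 0; -0.1 -0.2 8 0 0 0; -0.1 -0.2 11 0 0 0; -0.1 -0.2 13 0 0 0; -0.1 -0.2 14.2 0 0 0; -0.1 -0.2 14.8 0 0 0; -0.1 -0.2 14.8 0 0 0")

```text
clock: 3.15
ee_pos: [0.3879, 0.2957, 0.0328]
eef_rot: [-2.948, 1.084, -0.0]
contact_force: [0.1, -0.1, 0.6]
finger_gap: 0.818
grip_force: 0.0
```

Emit:
send_rows(increments="0 0 0 0 0 0; 0 0 0 0 0 0; 0 0 0 0 0 0; 0 0 0 0 0 0; 0 0 0 0 0 0; 0 0 0 0 0 0; 0 0 0 0 0 0; 0 0 0 0 0 0", hand=3.5, squeeze=60)

```text
clock: 4.15
ee_pos: [0.387, 0.2952, 0.0332]
eef_rot: [2.948, -1.082, -0.0]
contact_force: [-3.1, -3.8, 6.5]
finger_gap: 0.408
grip_force: 8.9
```

```bash
python3 go.py .3875,.2956,.22,-40.5 .649,.1533,.22,0.7
```

```text
t 4.15 pos [0.387  0.2952 0.0332] yaw -40.31 F [-3.1 -3.8  6.5] gap 0.408 grip 8.9
[  0.02  -0.03 -18.68] [ 0.08 -0.02  0.19]
[ 29.17  -6.1  -18.68] [ 9.000e-02  1.000e-02 -4.101e+01]
```

```bash
python3 - <<'E'
from rig import eyes
import cv2,pickle,numpy as np
c=eyes.capture("wrist"); s=eyes.capture("scene"); pickle.dump((c,s),open("w2.pkl","wb"))
z=cv2.resize(s["image"][150:220,370:440],(480,480),interpolation=cv2.INTER_CUBIC)
cv2.imwrite("pics/w2.png",np.hstack([cv2.resize(c["image"][100:,80:560],(480*600//480-280,480))if 0 else c["image"][:,160:480],z]))
E
```

```text
(no output)
```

View pics/w2.png

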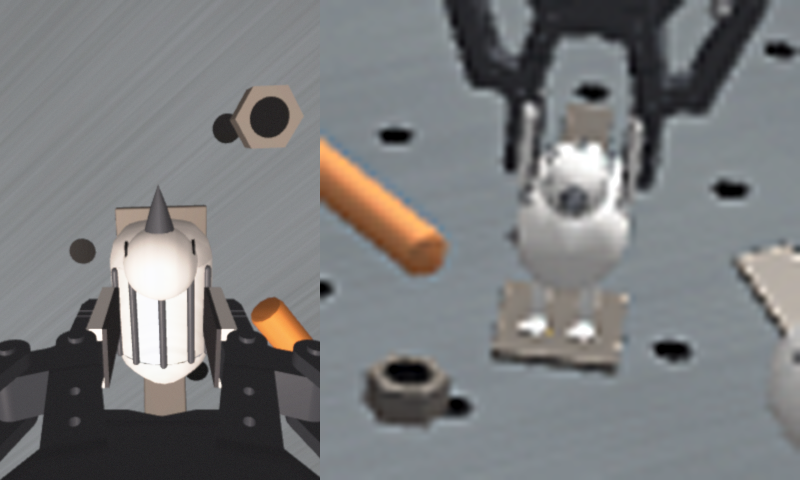

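The pads hold d on the upper half of its body, so the grasp is too high. I'll measure how high the pad tips really are.

```bash
python3 - <<'E'
from h import *
c,s=pickle.load(open("w2.pkl","rb"))
y=np.deg2rad(-40.3); o=np.array([.387,.2952])
for nm,k in (("wrist",c),("scene",s)):
    w=cloud(k); q=w[...,:2]-o; u=q@[np.cos(y),np.sin(y)]; v=q@[-np.sin(y),np.cos(y)]
    for sgn in (1,-1):
        V=v*sgn
        for lo,hi in ((.010,.015),(.015,.02),(.02,.026),(.026,.032),(.032,.04),(.04,.05)):
            m=(V>lo)&(V<hi)&(abs(u)<.013)&(w[...,2]>.02)&(w[...,2]<.14)
            if m.sum(): print(nm,sgn,lo,hi,m.sum(),np.percentile(w[m][:,2],[2,50,98]).round(3))
E
```

```text
wrist 1 0.01 0.015 632 [0.072 0.076 0.078]
wrist 1 0.015 0.02 1943 [0.069 0.095 0.124]
wrist 1 0.02 0.026 1340 [0.071 0.109 0.127]
wrist 1 0.026 0.032 964 [0.077 0.113 0.127]
wrist 1 0.032 0.04 2256 [0.112 0.123 0.126]
wrist 1 0.04 0.05 5209 [0.117 0.13  0.14 ]
wrist -1 0.01 0.015 647 [0.072 0.076 0.078]
wrist -1 0.015 0.02 2131 [0.07  0.098 0.125]
wrist -1 0.02 0.026 1211 [0.074 0.112 0.127]
wrist -1 0.026 0.032 876 [0.078 0.113 0.127]
wrist -1 0.032 0.04 2718 [0.112 0.124 0.129]
wrist -1 0.04 0.05 4884 [0.118 0.131 0.14 ]
scene 1 0.01 0.015 11 [0.025 0.076 0.079]
scene 1 0.015 0.02 19 [0.071 0.096 0.128]
scene 1 0.02 0.026 32 [0.069 0.101 0.13 ]
scene 1 0.026 0.032 36 [0.081 0.11  0.137]
scene 1 0.032 0.04 18 [0.114 0.124 0.129]
scene 1 0.04 0.05 23 [0.116 0.13  0.139]
scene -1 0.01 0.015 3 [0.021 0.024 0.078]
scene -1 0.015 0.02 24 [0.072 0.093 0.13 ]
scene -1 0.02 0.026 30 [0.069 0.098 0.133]
scene -1 0.026 0.032 29 [0.08  0.1   0.134]
scene -1 0.032 0.04 20 [0.113 0.123 0.127]
scene -1 0.04 0.05 23 [0.118 0.13  0.138]
```

```bash
python3 - <<'E'
from h import *
c,s=pickle.load(open("w2.pkl","rb"))
y=np.deg2rad(-40.3); o=np.array([.387,.2952])
w=cloud(c); q=w[...,:2]-o; u=q@[np.cos(y),np.sin(y)]; v=q@[-np.sin(y),np.cos(y)]
for z0 in (.072,.078,.084,.09,.096,.102,.108):
    for sg in (1,-1):
        m=(w[...,2]>z0)&(w[...,2]<z0+.006)&(v*sg>.0135)&(v*sg<.035)&(abs(u)<.03)
        if m.sum(): print(z0,sg,m.sum(),"u",np.percentile(u[m],[2,98]).round(4),"v",np.percentile(v[m],[2,50,98]).round(4))
print("cam",(-c["R"].T@c["t"]).round(4),c["R"].round(3).tolist())
E
```

```text
0.072 1 483 u [-0.0213  0.0157] v [0.0136 0.0152 0.0285]
0.072 -1 521 u [-0.0218  0.0182] v [-0.0276 -0.015  -0.0136]
0.078 1 312 u [-0.0095  0.0115] v [0.0178 0.0206 0.0309]
0.078 -1 309 u [-0.0096  0.0114] v [-0.0303 -0.0201 -0.0171]
0.084 1 373 u [-0.0094  0.0258] v [0.0139 0.0208 0.0311]
0.084 -1 361 u [-0.0086  0.0115] v [-0.0305 -0.0204 -0.0171]
0.09 1 405 u [-0.0097  0.0115] v [0.0179 0.0211 0.0313]
0.09 -1 381 u [-0.0098  0.0115] v [-0.0303 -0.0202 -0.0171]
0.096 1 394 u [-0.0096  0.0115] v [0.0179 0.0198 0.0311]
0.096 -1 401 u [-0.01    0.0114] v [-0.0303 -0.0191 -0.0171]
0.102 1 680 u [-0.0102  0.0114] v [0.0179 0.0191 0.0241]
0.102 -1 689 u [-0.0101  0.0115] v [-0.0232 -0.0182 -0.017 ]
0.108 1 403 u [-0.0052  0.0137] v [0.0195 0.0236 0.0347]
0.108 -1 411 u [-0.0055  0.0138] v [-0.0346 -0.0228 -0.0186]
cam [0.4415 0.25   0.2106] [[-0.647, -0.763, 0.002], [-0.732, 0.621, 0.279], [-0.215, 0.179, -0.96]]
```

XY is right (pads at ±17.5 mm, centred), but the pads really span z ≈ 0.070–0.108, about 30 mm higher than the reported TCP suggests. I'll open, go down 2.6 cm and regrip.

Emit:
send_rows(increments="0 0 0 0 0 0; 0 0 0 0 0 0; 0 0 0 0 0 0; 0 0 0 0 0 0; 0 0 0.6 0 0 0; 0 0 1.2 0 0 0; 0 0 1.8 0 0 0; 0 0 2.3 0 0 0; 0 0 2.6 0 0 0; 0 0 2.6 0 0 0", hand=7)

```text
clock: 5.5
ee_pos: [0.3874, 0.2958, 0.0063]
eef_rot: [2.948, -1.083, -0.0]
contact_force: [-0.1, 0.3, 0.2]
finger_gap: 0.819
grip_force: 0.0
```

```bash
python3 - <<'E'
from fit import *
from rig import eyes
from go import go
go((.387,.2957,.007,-40.4))
c=eyes.capture("wrist"); s=eyes.capture("scene"); pickle.dump((c,s),open("w3.pkl","wb"))
z=cv2.resize(s["image"][150:220,370:440],(480,480),interpolation=cv2.INTER_CUBIC)
cv2.imwrite("pics/w3.png",np.hstack([c["image"][:,160:480],z]))
E
```

```text
t 5.5 pos [0.3874 0.2958 0.0063] yaw -40.35 F [-0.1  0.3  0.2] gap 0.819 grip 0.0
[-0.02  0.04 -0.07] [0.03 0.01 0.05]
```

View pics/w3.png

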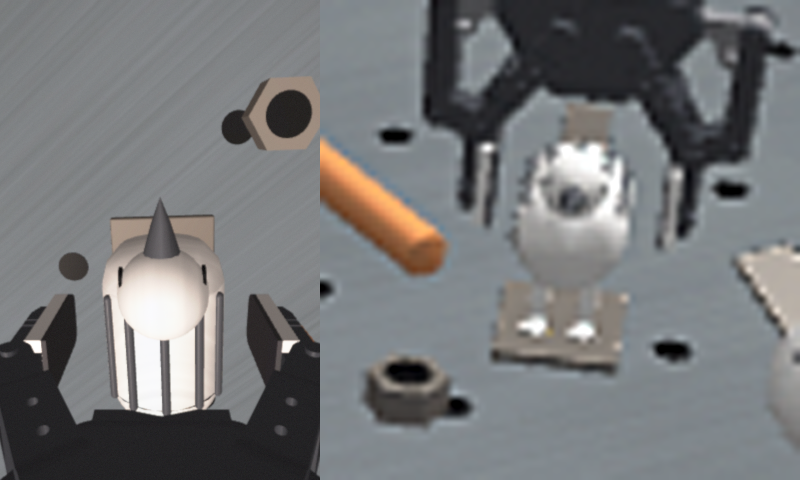

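Emit:
send_rows(increments="0 0 0 0 0 0; 0 0 0 0 0 0; 0 0 0 0 0 0; 0 0 0 0 0 0; 0 0 0 0 0 0; 0 0 0 0 0 0; 0 0 0 0 0 0", hand=3.5, squeeze=60)

```text
clock: 6.48
ee_pos: [0.3876, 0.296, 0.0071]
eef_rot: [-2.949, 1.083, -0.001]
contact_force: [-0.4, -0.5, 6.1]
finger_gap: 0.522
grip_force: 60.8
```

```bash
cat > pads.py <<'E'
from h import *
def pads(c,o,yaw,g):
    y=np.deg2rad(yaw); w=cloud(c); q=w[...,:2]-np.array(o); u=q@[np.cos(y),np.sin(y)]; v=abs(q@[-np.sin(y),np.cos(y)])
    m=(v>g/2+.002)&(v<g/2+.010)&(abs(u)<.012)&(w[...,2]>.01)
    print("pad z",np.percentile(w[m][:,2],[1,5,50]).round(4))
E
python3 - <<'E'
from rig import eyes,sensors
from pads import *
from go import go
go((.387,.2957,.19,-40.4),(.649,.1533,.19,.7))
pads(eyes.capture("wrist"),(.3874,.2958),-40.35,sensors.get_state()["finger_gap"]*.0854)
E
```

```text
t 6.47 pos [0.3876 0.296  0.0071] yaw -40.34 F [-0.4 -0.5  6.1] gap 0.522 grip 60.8
[ -0.02   0.05 -18.29] [-0.02 -0.02  0.06]
[ 29.16  -6.05 -18.28] [-1.000e-02 -2.000e-02 -4.104e+01]
pad z [0.0493 0.0534 0.082 ]
```

The grip holds, but the opening is 44.6 mm against a 46 mm body, so the pad tips sit right at the axis. I'll go 1 cm deeper for a flat grip.

Emit:
send_rows(increments="0 0 0 0 0 0; 0 0 0 0 0 0; 0 0 0 0 0 0; 0 0 0.4 0 0 0; 0 0 0.8 0 0 0; 0 0 1 0 0 0; 0 0 1 0 0 0", hand=6.2)

```text
clock: 7.4
ee_pos: [0.3874, 0.2958, -0.0037]
eef_rot: [2.948, -1.083, -0.001]
contact_force: [-0.5, 0.2, 0.8]
finger_gap: 0.725
grip_force: 0.0
```

Emit:
send_rows(increments="0 0 0 0 0 0; 0 0 0 0 0 0; 0 0 0 0 0 0; 0 0 0 0 0 0; 0 0 0 0 0 0; 0 0 0 0 0 0", hand=3.5)

```text
clock: 8.15
ee_pos: [0.3878, 0.2961, -0.0031]
eef_rot: [-2.948, 1.083, -0.001]
contact_force: [-0.4, 0.6, 6.0]
finger_gap: 0.52
grip_force: 61.3
```

```bash
python3 - <<'E'
from rig import eyes,sensors
from pads import *
from go import go
go((.387,.2957,.19,-40.4),(.649,.1533,.19,.7))
pads(eyes.capture("wrist"),(.3874,.2958),-40.35,sensors.get_state()["finger_gap"]*.0854)
E
```

```text
t 8.15 pos [ 0.3878  0.2961 -0.0031] yaw -40.35 F [-0.4  0.6  6. ] gap 0.52 grip 61.3
[ -0.03   0.06 -19.31] [-0.04 -0.02  0.05]
[ 29.16  -6.05 -19.3 ] [-3.000e-02 -3.000e-02 -4.105e+01]
pad z [0.0395 0.0443 0.0718]
```

Same opening at the lower height, so the grip is flat. Lifting d.

Emit:
send_rows(increments="0 0 -1 0 0 0; 0 0 -3 0 0 0; 0 0 -6 0 0 0; 0 0 -10 0 0 0; 0 0 -14 0 0 0; 0 0 -17 0 0 0; 0 0 -19 0 0 0; 0 0 -19.3 0 0 0; 0 0 -19.3 0 0 0")

```text
clock: 9.32
ee_pos: [0.387, 0.2957, 0.1889]
eef_rot: [2.948, -1.083, -0.001]
contact_force: [-0.1, -0.8, -2.6]
finger_gap: 0.525
grip_force: 61.6
```

```bash
python3 go.py .649,.1533,.19,.7
```

```text
t 9.32 pos [0.387  0.2957 0.1889] yaw -40.35 F [-0.1 -0.8 -2.6] gap 0.525 grip 61.6
[29.19 -6.12 -0.14] [  0.06   0.05 -41.05]
```

Emit:
send_rows(increments="3 -0.6 0 0 0 -4; 7 -1.5 0 0 0 -10; 12 -2.5 0 0 0 -17; 17 -3.6 0 0 0 -24; 22 -4.6 0 0 0 -31; 26 -5.5 0 0 0 -37; 28.5 -6 0 0 0 -40; 29.2 -6.1 0 0 0 -41; 29.2 -6.1 0 0 0 -41; 29.2 -6.1 0 0 0 -41")

```text
clock: 10.58
ee_pos: [0.6486, 0.1542, 0.1894]
eef_rot: [-3.141, -0.018, 0.001]
contact_force: [-0.5, -1.2, -2.7]
finger_gap: 0.528
grip_force: 61.4
```

```bash
python3 - <<'E'
from rig import eyes
from fit import *
from go import go
go((.649,.1533,.04,.7))
c=eyes.capture("wrist");T=eyes.capture("top");pickle.dump((c,T),open("w4.pkl","wb"))
cv2.imwrite("pics/w4.png",np.hstack([c["image"][:,160:480],cv2.resize(T["image"][110:240,110:240],(480,480))]))
E
```

```text
t 10.57 pos [0.6486 0.1542 0.1894] yaw 0.67 F [-0.5 -1.2 -2.7] gap 0.528 grip 61.4
[ 0.06  0.09 14.94] [-0.    0.05 -0.03]
```

View pics/w4.png

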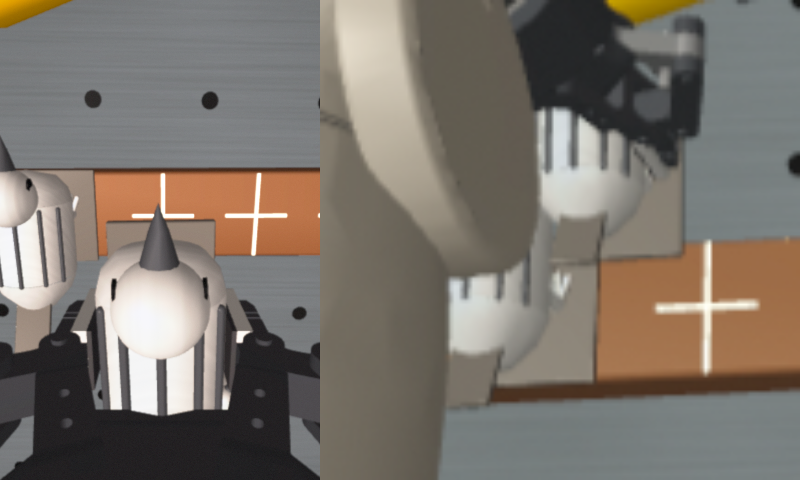

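Wrist crop: the held bird's plate has front corners at about (267,221) and (375,221) in full-image pixels. Cross 1 is at (323,215) and cross 2 at (416,215). I'll compute the offset.

```bash
python3 - <<'E'
from h import *
c,T=pickle.load(open("w4.pkl","rb"))
q=ray(c,[(267,221),(375,221)],.198); print("plate",q.round(4),np.linalg.norm(q[1]-q[0]), "centre~",q.mean(0)[:2]-[.032,0])
hsv=cv2.cvtColor(c["image"],cv2.COLOR_BGR2HSV); m=((hsv[...,2]>200)&(hsv[...,1]<80)).astype(np.uint8); m[:168]=0;m[258:]=0;m[:,:262]=0
n,l,st,ce=cv2.connectedComponentsWithStats(m)
for i in range(1,n):
    if st[i,4]>40:
        x,y,w,h,a=st[i]; print((x,y,w,h),ray(c,(x+w/2-.5,y+h/2-.5),.04).round(4))
E
```

```text
plate [[0.6795 0.1806 0.198 ]
 [0.6802 0.1294 0.198 ]] 0.05115549157697026 centre~ [0.64784552 0.15497786]
(np.int32(321), np.int32(173), np.int32(33), np.int32(45)) [[0.6664 0.1405 0.04  ]]
(np.int32(385), np.int32(173), np.int32(62), np.int32(83)) [[0.6499 0.0685 0.04  ]]
(np.int32(478), np.int32(173), np.int32(63), np.int32(83)) [[ 0.6509 -0.0168  0.04  ]]
(np.int32(571), np.int32(172), np.int32(63), np.int32(83)) [[ 0.6529 -0.1015  0.04  ]]
(np.int32(292), np.int32(214), np.int32(22), np.int32(4)) [[0.6472 0.1715 0.04  ]]
```

Emit:
send_rows(increments="0.1 0.1 2 0 0 0; 0.1 0.1 5 0 0 0; 0.1 0.1 8 0 0 0; 0.1 0.1 11 0 0 0; 0.1 0.1 13 0 0 0; 0.1 0.1 14.3 0 0 0; 0.1 0.1 14.8 0 0 0; 0.1 0.1 15.1 0 0 0; 0.1 0.1 15.2 0 0 0; 0.1 0.1 15.2 0 0 0")

```text
clock: 11.92
ee_pos: [0.6509, 0.1524, 0.0381]
eef_rot: [-3.142, -0.018, -0.001]
contact_force: [-0.5, -0.6, -2.7]
finger_gap: 0.519
grip_force: 61.5
```

```bash
python3 go.py .649,.1533,.037,.7
```

```text
t 11.93 pos [0.6509 0.1524 0.0381] yaw 0.65 F [-0.5 -0.6 -2.7] gap 0.519 grip 61.5
[-0.19 -0.1   0.11] [-0.   -0.05 -0.05]
```

Emit:
send_rows(increments="0 0 0.1 0 0 0; 0 0 0.2 0 0 0; 0 0 0.2 0 0 0")

```text
clock: 12.3
ee_pos: [0.651, 0.1524, 0.037]
eef_rot: [3.142, 0.018, 0.002]
contact_force: [-1.9, -0.7, 4.4]
finger_gap: 0.521
grip_force: 62.4
```

Contact with the beam. Release and rise.

Emit:
send_rows(increments="0 0 0 0 0 0; 0 0 0 0 0 0; 0 0 0 0 0 0; 0 0 -2 0 0 0; 0 0 -5 0 0 0; 0 0 -9 0 0 0; 0 0 -14 0 0 0; 0 0 -18 0 0 0; 0 0 -20 0 0 0; 0 0 -20 0 0 0", hand=6.2)

```text
clock: 13.55
ee_pos: [0.6513, 0.1525, 0.2374]
eef_rot: [-3.141, -0.018, -0.006]
contact_force: [0.9, -0.3, 0.1]
finger_gap: 0.726
grip_force: 0.0
```

```bash
python3 go.py .4556,.1006,.17,-22.7
```

```text
t 13.55 pos [0.6513 0.1525 0.2374] yaw 0.66 F [ 0.9 -0.3  0.1] gap 0.726 grip 0.0
[-19.66   4.97   6.66] [-0.06 -0.21 23.36]
```

Emit:
send_rows(increments="-4 1 0 0 0 5; -9 2.3 2 0 0 11; -14 3.6 4 0 0 17; -18 4.6 6 0 0 22; -19.7 5 6.7 0 0 23.4; -19.7 5 6.7 0 0 23.4; -19.7 5 6.7 0 0 23.4")

```text
clock: 14.42
ee_pos: [0.455, 0.1002, 0.1685]
eef_rot: [-3.08, 0.619, -0.001]
contact_force: [0.2, -0.6, -0.3]
finger_gap: 0.727
grip_force: 0.0
```

```bash
python3 - <<'E'
from rig import eyes
from fit import *
from go import go
c=eyes.capture("wrist");T=eyes.capture("top");S=eyes.capture("scene");pickle.dump((c,T,S),open("w5.pkl","wb"))
fit("d",T,S,(.65,.153,.7),.04)
# held-out check of c from wrist: plate mask
hsv=cv2.cvtColor(c["image"],cv2.COLOR_BGR2HSV)
cv2.imwrite("pics/w5.png",np.hstack([c["image"][:,160:480],cv2.resize(T["image"][110:240,110:240],(480,480))]))
go((.4556,.1006,-.009,-22.7))
E
```

```text
d res 0.0019 n 376 yaw 2.2 plate u -31.3 34.2 of 32.0 v -27.9 -13.5 of 26.5 npx 212
   centre [0.6514 0.1522]
t 14.57 pos [0.455  0.1003 0.1685] yaw -22.73 F [ 0.6 -0.5 -0.3] gap 0.721 grip 0.0
[ 0.03 -0.05 17.75] [-0.01 -0.02 -0.03]
```

View pics/w5.png

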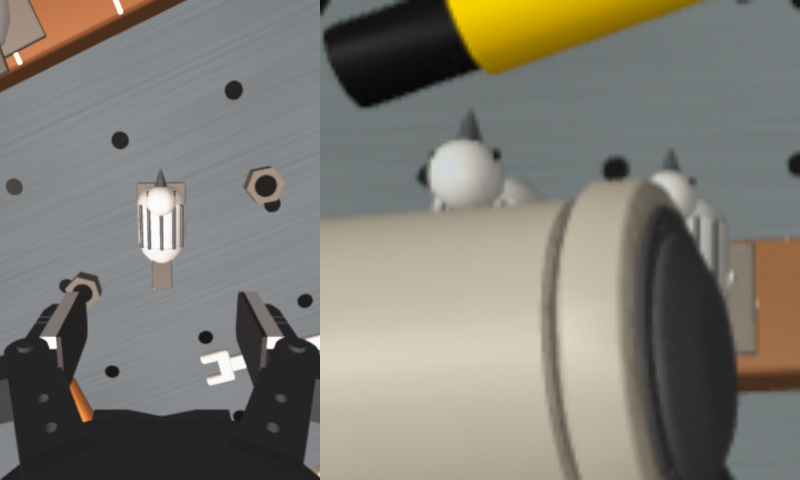

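d stands upright on cross 1, measured within about 2 mm. In the wrist view c's plate front corners are at full-image (298,183) and (346,183), and c is centred between the fingers.

```bash
python3 - <<'E'
from h import *
c=pickle.load(open("w5.pkl","rb"))[0]; q=ray(c,[(298,183),(346,183)],.005); print(q.round(4))
e=q[1]-q[0]; print(np.linalg.norm(e)); yaw=np.arctan2(e[1],e[0])+np.pi/2; print(np.rad2deg(yaw), (q.mean(0)[:2]-.0275*np.array([np.cos(yaw),np.sin(yaw)])).round(4))
E
python3 go.py .4553,.1006,-.009,-22.7
```

```text
[[0.488  0.11   0.005 ]
 [0.4708 0.0689 0.005 ]]
0.04458755459062208
-22.70364929353824 [0.4541 0.1001]
t 14.57 pos [0.455  0.1003 0.1685] yaw -22.73 F [ 0.6 -0.5 -0.3] gap 0.721 grip 0.0
[ 1.000e-02 -4.000e-02  1.775e+01] [-0.01 -0.02 -0.03]
```

Emit:
send_rows(increments="0 0 5 0 0 0; 0 0 10 0 0 0; 0 0 14 0 0 0; 0 0 16.3 0 0 0; 0 0 17.4 0 0 0; 0 0 17.8 0 0 0; 0 0 17.8 0 0 0")

```text
clock: 15.45
ee_pos: [0.4548, 0.1002, -0.0089]
eef_rot: [-3.08, 0.619, -0.002]
contact_force: [0.9, -0.4, 0.4]
finger_gap: 0.729
grip_force: 0.0
```

Emit:
send_rows(increments="0 0 0 0 0 0; 0 0 0 0 0 0; 0 0 0 0 0 0; 0 0 0 0 0 0; 0 0 0 0 0 0; 0 0 0 0 0 0; 0 0 0 0 0 0", hand=2.8, squeeze=50)

```text
clock: 16.32
ee_pos: [0.4549, 0.1002, -0.0084]
eef_rot: [-3.079, 0.619, -0.003]
contact_force: [-1.3, 1.1, 5.8]
finger_gap: 0.439
grip_force: 49.8
```

```bash
python3 go.py .6505,.0686,.18,.7
```

```text
t 16.32 pos [ 0.4549  0.1002 -0.0084] yaw -22.75 F [-1.3  1.1  5.8] gap 0.439 grip 49.8
[ 19.3   -4.66 -18.8 ] [-2.000e-02 -1.100e-01 -2.345e+01]
```

Emit:
send_rows(increments="0 0 -1 0 0 0; 0 0 -4 0 0 0; 0 0 -8 0 0 0; 0 0 -12 0 0 0; 2 -0.5 -15.5 0 0 -3; 6 -1.5 -17 0 0 -8; 10 -2.5 -17 0 0 -13; 14 -3.4 -17 0 0 -18; 17.5 -4.2 -17 0 0 -22; 19.3 -4.7 -17 0 0 -23.4")

```text
clock: 17.58
ee_pos: [0.6513, 0.0683, 0.1604]
eef_rot: [3.141, 0.019, -0.001]
contact_force: [0.6, 0.3, -0.6]
finger_gap: 0.443
grip_force: 50.6
```

Emit:
send_rows(increments="0 0 0 0 0 0; 0 0 0 0 0 0; 0 0 0 0 0 0; 0 0 0 0 0 0")

```text
clock: 18.08
ee_pos: [0.6499, 0.069, 0.1611]
eef_rot: [3.141, 0.018, 0.0]
contact_force: [1.1, -0.4, -1.0]
finger_gap: 0.444
grip_force: 50.6
```

```bash
python3 go.py .6505,.0686,.0325,.7
```

```text
t 18.07 pos [0.6499 0.069  0.1611] yaw 0.66 F [ 1.1 -0.4 -1. ] gap 0.444 grip 50.6
[ 0.06  0.04 12.86] [ 0.01 -0.02 -0.04]
```

Emit:
send_rows(increments="0 0 3 0 0 0; 0.05 0.05 6.5 0 0 0; 0.05 0.05 9.5 0 0 0; 0.05 0.05 11.5 0 0 0; 0.05 0.05 12.3 0 0 0; 0.05 0.05 12.6 0 0 0; 0.05 0.05 12.8 0 0 0; 0.05 0.05 12.9 0 0 0; 0.05 0.05 12.9 0 0 0")

```text
clock: 19.2
ee_pos: [0.651, 0.0683, 0.032]
eef_rot: [3.141, 0.018, 0.001]
contact_force: [0.1, 0.3, -1.5]
finger_gap: 0.444
grip_force: 50.6
```

Emit:
send_rows(increments="0 0 0.1 0 0 0; 0 0 0.15 0 0 0; 0 0 0.15 0 0 0")

```text
clock: 19.58
ee_pos: [0.6511, 0.0684, 0.0316]
eef_rot: [3.141, 0.018, 0.002]
contact_force: [-3.3, 0.6, 6.0]
finger_gap: 0.44
grip_force: 51.5
```

Emit:
send_rows(increments="0 0 0 0 0 0; 0 0 0 0 0 0; 0 0 0 0 0 0; 0 0 -2 0 0 0; 0 0 -5 0 0 0; 0 0 -9 0 0 0; 0 0 -14 0 0 0; 0 0 -17 0 0 0; 0 0 -17 0 0 0", hand=5.4)

```text
clock: 20.7
ee_pos: [0.6522, 0.0684, 0.203]
eef_rot: [3.141, 0.018, 0.009]
contact_force: [0.3, 0.1, -0.3]
finger_gap: 0.631
grip_force: 0.0
```

```bash
python3 go.py .55,-.15,.16,12 .4168,-.3196,.16,23.7
```

```text
t 20.7 pos [0.6522 0.0684 0.203 ] yaw 0.65 F [ 0.3  0.1 -0.3] gap 0.631 grip 0.0
[-10.49  21.72   4.24] [  0.04  -0.33 -11.35]
[-24.01  38.53   4.17] [  0.08  -0.33 -23.05]
```

Emit:
send_rows(increments="-3 4.8 0 0 0 -3; -6 9.6 0 0 0 -6; -9 14.4 0 0 0 -9; -12 19.2 0 0 0 -12; -15 24 0 0 0 -15; -18 28.8 1 0 0 -18; -21 33.6 3 0 0 -21; -24 38.5 4.2 0 0 -23; -24 38.5 4.2 0 0 -23; -24 38.5 4.2 0 0 -23", hand=5.6)

```text
clock: 21.95
ee_pos: [0.4149, -0.3187, 0.1571]
eef_rot: [-3.073, -0.642, 0.001]
contact_force: [0.2, -0.1, -0.2]
finger_gap: 0.653
grip_force: 0.0
```

```bash
python3 - <<'E'
from rig import eyes
from fit import *
from go import go
c=eyes.capture("wrist");T=eyes.capture("top");S=eyes.capture("scene");pickle.dump((c,T,S),open("w6.pkl","wb"))
fit("d",T,S,(.65,.153,.7),.04);fit("c",T,S,(.65,.069,.7),.04)
cv2.imwrite("pics/w6.png",np.hstack([c["image"][:,160:480],cv2.resize(T["image"][120:250,130:370],(480,260+220))]))
go((.4168,-.3196,-.013,23.7))
E
```

```text
d res 0.0017 n 740 yaw 1.9 plate u -40.0 34.1 of 32.0 v -28.0 32.8 of 26.5 npx 322
   centre [0.6471 0.1521]
c res 0.0018 n 523 yaw 0.6 plate u -38.8 36.4 of 27.5 v -28.2 28.9 of 22.5 npx 217
   centre [0.6488 0.0685]
t 22.1 pos [ 0.416  -0.3182  0.1581] yaw 23.76 F [-0.  -0.2 -0.2] gap 0.655 grip 0.0
[ 0.02  0.17 17.11] [-0.   -0.01  0.06]
```

View pics/w6.png

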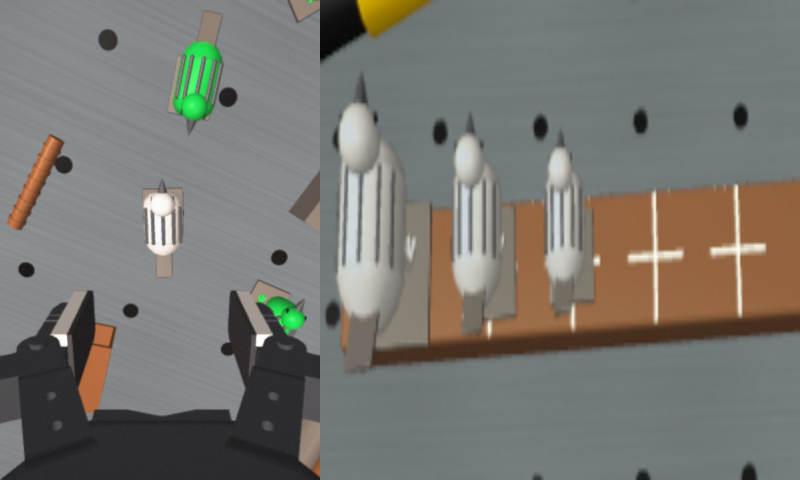

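d and c stand upright on crosses 1 and 2. In the wrist view b's plate front corners are at full-image (303,187) and (343,187), and the green birds are well clear of the fingers.

```bash
python3 - <<'E'
from h import *
c=pickle.load(open("w6.pkl","rb"))[0]; q=ray(c,[(302.5,187),(343.5,187)],.005); print(q.round(4))
e=q[1]-q[0]; print(np.linalg.norm(e)); yaw=np.arctan2(e[1],e[0])+np.pi/2; print(np.rad2deg(yaw), (q.mean(0)[:2]-.0225*np.array([np.cos(yaw),np.sin(yaw)])).round(4))
E
python3 go.py .4163,-.3198,-.013,23.7
```

```text
[[ 0.4306 -0.2928  0.005 ]
 [ 0.4454 -0.3267  0.005 ]]
0.036928853933648774
23.63047360794203 [ 0.4173 -0.3188]
t 22.1 pos [ 0.416  -0.3182  0.1581] yaw 23.76 F [-0.  -0.2 -0.2] gap 0.655 grip 0.0
[-0.04  0.16 17.11] [-0.   -0.01  0.06]
```

Emit:
send_rows(increments="0 0.1 5 0 0 0; 0 0.1 10 0 0 0; 0 0.1 13.5 0 0 0; 0 0.1 15.7 0 0 0; 0 0.1 16.8 0 0 0; 0 0.1 17.1 0 0 0; 0 0.1 17.1 0 0 0")

```text
clock: 22.98
ee_pos: [0.4162, -0.3205, -0.0122]
eef_rot: [3.074, 0.644, 0.001]
contact_force: [-1.2, -1.2, -0.1]
finger_gap: 0.657
grip_force: 0.0
```

Emit:
send_rows(increments="0 0 0 0 0 0; 0 0 0 0 0 0; 0 0 0 0 0 0; 0 0 0 0 0 0; 0 0 0 0 0 0; 0 0 0 0 0 0; 0 0 0 0 0 0", hand=2.2, squeeze=40)

```text
clock: 23.85
ee_pos: [0.4161, -0.3206, -0.0119]
eef_rot: [3.074, 0.643, 0.002]
contact_force: [-0.6, 0.9, 6.1]
finger_gap: 0.361
grip_force: 39.4
```

```bash
python3 go.py .6512,-.0171,.16,.7
```

```text
t 23.85 pos [ 0.4161 -0.3206 -0.0119] yaw 23.64 F [-0.6  0.9  6.1] gap 0.361 grip 39.4
[ 33.73 -18.35 -17.2 ] [ 0.08 -0.06 22.94]
```

Emit:
send_rows(increments="0 0 -1 0 0 0; 0 0 -4 0 0 0; 0 0 -8 0 0 0; 0 0 -12 0 0 0; 2 -1.1 -16 0 0 2; 6 -3.3 -17.2 0 0 5; 11 -6 -17.2 0 0 8; 16 -8.7 -17.2 0 0 11; 21 -11.4 -17.2 0 0 14; 26 -14.1 -17.2 0 0 18")

```text
clock: 25.1
ee_pos: [0.5979, -0.0853, 0.1596]
eef_rot: [3.138, 0.151, 0.0]
contact_force: [1.4, -0.4, -0.8]
finger_gap: 0.365
grip_force: 39.9
```

```bash
python3 go.py .6512,-.0171,.16,.7
```

```text
t 25.1 pos [ 0.5979 -0.0853  0.1596] yaw 5.53 F [ 1.4 -0.4 -0.8] gap 0.365 grip 39.9
[ 5.96 -6.27 -0.04] [ 0.02 -0.01  4.83]
```

Emit:
send_rows(increments="3 -3.2 0 0 0 2.5; 5 -5.3 0 0 0 4; 6 -6.3 0 0 0 4.8; 6 -6.3 0 0 0 4.8; 6 -6.3 0 0 0 4.8; 6 -6.3 0 0 0 4.8; 6 -6.3 0 0 0 4.8")

```text
clock: 25.98
ee_pos: [0.6505, -0.019, 0.1593]
eef_rot: [3.141, 0.022, 0.0]
contact_force: [1.3, -0.5, -1.5]
finger_gap: 0.362
grip_force: 39.9
```

```bash
python3 go.py .6512,-.0171,.028,.7
```

```text
t 25.98 pos [ 0.6505 -0.019   0.1593] yaw 0.8 F [ 1.3 -0.5 -1.5] gap 0.362 grip 39.9
[ 0.07 -0.19 13.13] [ 0.01 -0.01  0.1 ]
```

Emit:
send_rows(increments="0 -0.15 3 0 0 0; 0 -0.15 6.5 0 0 0; 0 -0.15 9.5 0 0 0; 0 -0.15 11.5 0 0 0; 0 -0.15 12.4 0 0 0; 0 -0.15 12.8 0 0 0; 0 -0.15 13 0 0 0; 0 -0.15 13.1 0 0 0; 0 -0.15 13.2 0 0 0; 0 -0.15 13.2 0 0 0")

```text
clock: 27.22
ee_pos: [0.6511, -0.0168, 0.0281]
eef_rot: [3.141, 0.023, 0.002]
contact_force: [-0.9, 0.1, 3.9]
finger_gap: 0.36
grip_force: 40.3
```

Contact. Release, rise and look.

Emit:
send_rows(increments="0 0 0 0 0 0; 0 0 0 0 0 0; 0 0 0 0 0 0; 0 0 -2 0 0 0; 0 0 -5 0 0 0; 0 0 -9 0 0 0; 0 0 -14 0 0 0; 0 0 -16 0 0 0; 0 0 -16 0 0 0", hand=4.8)

```text
clock: 28.35
ee_pos: [0.6516, -0.0168, 0.1889]
eef_rot: [3.141, 0.023, 0.006]
contact_force: [-0.5, 0.0, -0.0]
finger_gap: 0.561
grip_force: 0.0
```

```bash
python3 go.py .4253,-.1192,.14,18.8
```

```text
t 28.35 pos [ 0.6516 -0.0168  0.1889] yaw 0.85 F [-0.5  0.  -0. ] gap 0.561 grip 0.0
[-22.8    9.9    4.81] [  0.07  -0.21 -17.95]
```

Emit:
send_rows(increments="-4 1.7 0 0 0 -3; -9 3.9 1 0 0 -7; -14 6.1 2 0 0 -11; -19 8.2 4 0 0 -15; -22.8 9.9 4.8 0 0 -18; -22.8 9.9 4.8 0 0 -18; -22.8 9.9 4.8 0 0 -18; -22.8 9.9 4.8 0 0 -18")

```text
clock: 29.35
ee_pos: [0.4251, -0.1188, 0.1389]
eef_rot: [3.099, 0.515, 0.001]
contact_force: [0.9, 0.7, -0.8]
finger_gap: 0.562
grip_force: 0.0
```

```bash
python3 - <<'E'
from rig import eyes
from fit import *
from go import go
c=eyes.capture("wrist");pickle.dump(c,open("w7.pkl","wb"))
cv2.imwrite("pics/w7.png",c["image"][:,160:480])
go((.4253,-.1192,-.018,18.8))
E
```

```text
t 29.4 pos [ 0.425  -0.1188  0.1389] yaw 18.9 F [-0.1  0.4 -0.5] gap 0.56 grip 0.0
[1.000e-02 5.000e-02 1.569e+01] [ 0.01 -0.01  0.1 ]
```

View pics/w7.png

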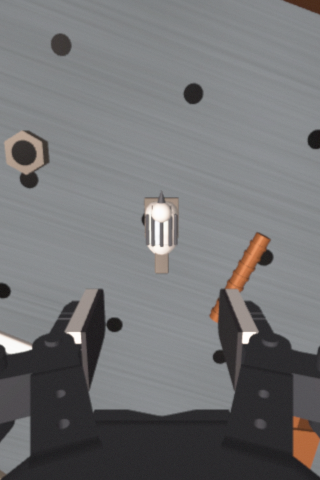

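Wrist view: a is centred, with its plate front corners at full-image (304.5,198) and (339.5,198). The rod on the right is more than 60 mm away at bird level.

```bash
python3 - <<'E'
from h import *
c=pickle.load(open("w7.pkl","rb")); q=ray(c,[(304.5,197.5),(339.5,197.5)],.005); print(q.round(4))
e=q[1]-q[0]; print(np.linalg.norm(e)); yaw=np.arctan2(e[1],e[0])+np.pi/2; print(np.rad2deg(yaw), (q.mean(0)[:2]-.018*np.array([np.cos(yaw),np.sin(yaw)])).round(4))
E
```

```text
[[ 0.4377 -0.0991  0.005 ]
 [ 0.4474 -0.1275  0.005 ]]
0.030025214443976326
18.90876842000111 [ 0.4255 -0.1191]
```

Emit:
send_rows(increments="0 0 5 0 0 0; 0 0 9.5 0 0 0; 0 0 12.5 0 0 0; 0 0 14.4 0 0 0; 0 0 15.4 0 0 0; 0 0 15.7 0 0 0; 0 0 15.7 0 0 0")

```text
clock: 30.28
ee_pos: [0.4246, -0.1192, -0.0175]
eef_rot: [3.099, 0.515, 0.001]
contact_force: [0.7, 0.4, -0.8]
finger_gap: 0.567
grip_force: 0.0
```

Emit:
send_rows(increments="0 0 0 0 0 0; 0 0 0 0 0 0; 0 0 0 0 0 0; 0 0 0 0 0 0; 0 0 0 0 0 0; 0 0 0 0 0 0; 0 0 0 0 0 0", hand=1.6, squeeze=30)

```text
clock: 31.15
ee_pos: [0.4247, -0.1193, -0.0172]
eef_rot: [3.098, 0.514, 0.002]
contact_force: [-0.3, 1.7, 7.1]
finger_gap: 0.292
grip_force: 29.5
```

```bash
python3 go.py .6521,-.1022,.15,.7
```

```text
t 31.15 pos [ 0.4247 -0.1193 -0.0172] yaw 18.85 F [-0.3  1.7  7.1] gap 0.292 grip 29.5
[ 22.09   5.75 -16.69] [ 0.05 -0.07 18.15]
```

Emit:
send_rows(increments="0 0 -1 0 0 0; 0 0 -4 0 0 0; 0 0 -8 0 0 0; 0 0 -12 0 0 0; 3 0.8 -15 0 0 3; 8 2.1 -16.7 0 0 7; 13 3.4 -16.7 0 0 11; 18 4.7 -16.7 0 0 15; 21 5.5 -16.7 0 0 17; 22.1 5.75 -16.7 0 0 18.1")

```text
clock: 32.4
ee_pos: [0.653, -0.1017, 0.1488]
eef_rot: [-3.141, -0.02, 0.001]
contact_force: [-1.2, 0.0, -1.1]
finger_gap: 0.291
grip_force: 29.8
```

Emit:
send_rows(increments="0 0 0 0 0 0; 0 0 0 0 0 0; 0 0 0 0 0 0; 0 0 0 0 0 0")

```text
clock: 32.9
ee_pos: [0.6516, -0.1022, 0.1495]
eef_rot: [3.141, 0.02, 0.0]
contact_force: [-0.1, -0.0, -1.0]
finger_gap: 0.29
grip_force: 29.8
```

```bash
python3 go.py .6517,-.1022,.023,.7
```

```text
t 32.9 pos [ 0.6516 -0.1022  0.1495] yaw 0.74 F [-0.1 -0.  -1. ] gap 0.29 grip 29.8
[ 1.000e-02 -1.000e-02  1.265e+01] [ 0.01 -0.01  0.04]
```

Emit:
send_rows(increments="0 0 3 0 0 0; 0 0 6.5 0 0 0; 0 0 9.5 0 0 0; 0 0 11.3 0 0 0; 0 0 12 0 0 0; 0 0 12.3 0 0 0; 0 0 12.5 0 0 0; 0 0 12.7 0 0 0; 0 0 12.7 0 0 0")

```text
clock: 34.02
ee_pos: [0.6524, -0.1022, 0.0229]
eef_rot: [3.141, 0.021, 0.002]
contact_force: [0.3, 0.0, 2.6]
finger_gap: 0.294
grip_force: 29.9
```

Emit:
send_rows(increments="0 0 0 0 0 0; 0 0 0 0 0 0; 0 0 0 0 0 0; 0 0 -2 0 0 0; 0 0 -5 0 0 0; 0 0 -9 0 0 0; 0 0 -14 0 0 0; 0 0 -18 0 0 0; -3 2 -20 0 0 0; -6 5 -20 0 0 0", hand=4.4)

```text
clock: 35.28
ee_pos: [0.5929, -0.153, 0.2242]
eef_rot: [3.14, 0.024, 0.006]
contact_force: [0.2, -0.8, -0.4]
finger_gap: 0.515
grip_force: 0.0
```

Emit:
send_rows(increments="-4 5 0 0 0 0; -8 10 0 0 0 0; -12 15 0 0 0 0; -16 20 0 0 0 0; -18 24 0 0 0 0; -18 24 0 0 0 0; -18 24 0 0 0 0")

```text
clock: 36.15
ee_pos: [0.4158, -0.3948, 0.222]
eef_rot: [-3.141, -0.02, -0.0]
contact_force: [-0.3, 0.6, 0.1]
finger_gap: 0.513
grip_force: 0.0
```

```bash
python3 - <<'E'
from rig import eyes
from fit import *
from go import go
go()
T=eyes.capture("top");S=eyes.capture("scene");pickle.dump((T,S),open("fin.pkl","wb"))
for n,g in dict(d=(.65,.153),c=(.65,.069),b=(.651,-.017),a=(.652,-.102)).items(): fit(n,T,S,(*g,.7),.04)
cv2.imwrite("pics/fin.png",np.vstack([cv2.resize(T["image"][130:230,130:430],(800,267),interpolation=cv2.INTER_CUBIC),cv2.resize(S["image"][170:310,250:500],(590,330),interpolation=cv2.INTER_CUBIC)[:,:].copy() if 0 else cv2.resize(S["image"][170:310,240:500],(800,333),interpolation=cv2.INTER_CUBIC)]))
E
```

```text
t 36.15 pos [ 0.4158 -0.3948  0.222 ] yaw 0.72 F [-0.3  0.6  0.1] gap 0.513 grip 0.0
d res 0.0016 n 724 yaw 1.9 plate u -40.0 34.1 of 32.0 v -27.9 32.9 of 26.5 npx 325
   centre [0.6471 0.152 ]
c res 0.0016 n 528 yaw 0.8 plate u -38.8 36.4 of 27.5 v -28.2 28.7 of 22.5 npx 217
   centre [0.6488 0.0685]
b res 0.0019 n 327 yaw -0.5 plate u -39.2 37.4 of 22.5 v -24.9 24.2 of 18.5 npx 147
   centre [ 0.6501 -0.0167]
a res 0.0018 n 232 yaw 0.2 plate u -35.4 34.5 of 18.0 v -19.0 19.5 of 15.0 npx 108
   centre [ 0.6515 -0.1021]
```

View pics/fin.png

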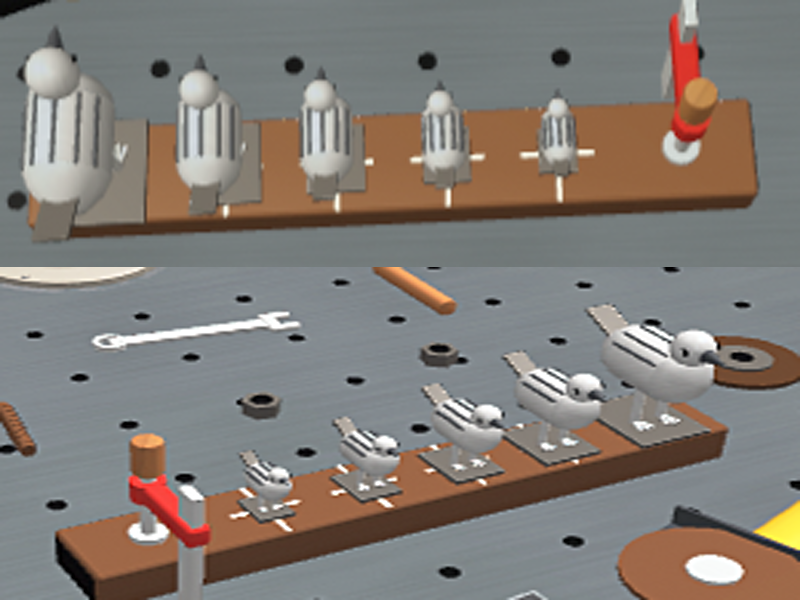

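All four stand upright in size order on their crosses, facing the mother's way. One last check of fore-aft centring with a plate-only mask.

```bash
python3 - <<'E'
from h import *
T,S=pickle.load(open("fin.pkl","rb"))
for nm,c in (("top",T),("scn",S)):
    hsv=cv2.cvtColor(c["image"],cv2.COLOR_BGR2HSV); w=cloud(c)
    m=(hsv[...,0]<30)&(hsv[...,1]>20)&(hsv[...,1]<80)&(hsv[...,2]<190)&(abs(w[...,2]-.045)<.008)
    vv,uu=np.nonzero(m); X=ray(c,np.c_[uu,vv],.045)
    for n,(x,y,L,W) in dict(d=(.649,.1533,.064,.053),c=(.6505,.0686,.055,.045),b=(.6512,-.0171,.045,.037),a=(.652,-.1022,.036,.030)).items():
        q=X[(abs(X[:,0]-x)<L*.6+.004)&(abs(X[:,1]-y)<W*.6)]; lo,hi=np.percentile(q,[2,98],axis=0)
        print(nm,n,len(q),"x",((lo[0]-x)*1e3).round(1),((hi[0]-x)*1e3).round(1),"of",L*500,"y",((lo[1]-y)*1e3).round(1),((hi[1]-y)*1e3).round(1),"of",W*500)
E
```

```text
top d 288 x -31.0 32.1 of 32.0 y -27.6 2.7 of 26.5
top c 174 x -25.8 27.3 of 27.5 y -22.2 23.8 of 22.5
top b 90 x -21.4 21.6 of 22.5 y -18.0 18.5 of 18.5
top a 68 x -21.8 16.1 of 18.0 y -15.0 14.1 of 15.0
scn d 212 x -31.4 33.4 of 32.0 y -25.1 25.4 of 26.5
scn c 150 x -27.5 28.9 of 27.5 y -23.0 21.3 of 22.5
scn b 105 x -22.3 24.2 of 22.5 y -17.9 18.3 of 18.5
scn a 74 x -17.2 20.9 of 18.0 y -13.6 14.3 of 15.0
```

All four bases are centred within about 2 mm, so I'm handing in.

```bash
python3 -c "
from rig import ticket; print(ticket.sign_off())"
```

```text
the job is handed in; nothing more can be done
None
```

The four birds stand on crosses 1–4 in the order d, c, b, a (largest next to the mother), upright and facing her way, with bases measured within about 2 mm of centre and none knocked over; the job is handed in.

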